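# Close the split casting mould and latch it

### The job

Close the split casting mould: push the moving half up against its rubber seal, drop the latch's claw into the slot of the keeper on that half and draw it back until it bites under the lip, and swing the red lever down over centre until it lies flat and the latch holds the halves drawn together. Feel for the keeper's slot rather than forcing the claw, work each part gently (some 30 N bends it), and leave the other things on the table alone.

Things in the scene. Friction and masses are not known exactly. Their poses are not given: they have to be found in the camera images.
- mould: Fixed part of the mould, screwed to the table: green base plate 236 x 128 x 14 mm, aluminium block 75 x 112 mm with its top at z = 64 mm. Origin on the table under the parting line, midway across; x points level from the fixed to the moving half (about to the robot's right), y across, z up. The latch works in the plane y = 0.
- seal_face (a point): Free face of the black sponge-rubber seal on the fixed half, at mould x = 0, z = 40 mm. The seal gives elastically, about 6.5 N per mm, up to 14 mm.
- half: Moving aluminium half, 75 x 112 mm, z = 18 to 64 mm, sliding along the mould's x (friction about 3 N, 50 mm of travel). Axes as the mould's; origin on the mould's when it just touches the seal, its block then filling x = 0 to 75. It starts 26 to 45 mm open; the claw reaches the keeper only within some 8 mm of the seal. Shut it by pushing towards -x.
- half_end (a point): Middle of the moving half's outer end face (x = 75, z = 41 mm in its frame), flat, 112 x 46 mm: the place to push.
- slot_zone (a point): Point fixed on the moving half (x = 52, z = 75 mm) at the level of the steel keeper's top, 11 mm above the half. The keeper, 21 mm wide, has a slot right across it (along y), 8 mm wide in x, 9 mm deep, solid for 12 mm before and 10 mm behind. Held by screws in long holes, it was set anew: the slot's middle is up to 4.5 mm either way along x from this point, and is not measured.
- lever: Latch lever; red grip 22 mm wide, 5 mm thick. Origin on its hinge, fixed at mould x = -22, y = 0, z = 79 mm; turns about y. Shut, its axes are the mould's and the grip lies at own x = -30 to -88 mm, outer (upper) face at own z = 3.5 mm. Opens up and towards the moving half, at most 1.75 rad; starts 1.1 to 1.3 rad open, stays where left (0.03 N m). The claw's pivot is at own x = -20, z = -0.7 mm.
- lever_tip (a point): Point on the outer face of the red grip, 75 mm from the hinge (lever x = -75, z = 3.5 mm). With the claw hooked, the pull sets in at 0.8 to 1.45 rad and takes up to 0.8 N m at the hinge, as the keeper was set; about 0.2 rad before shut the lever passes centre and then goes home by itself. It is stopped when flat.
- bumper: Black rubber bumper, 14 mm across, on the fixed half at mould x = -70 mm, top at z = 77.5 mm: the lever's stop when it is flat. Origin under its middle.
- claw: Steel claw: a bar 10 mm wide (y), 5 mm thick, 87 mm long, hinged in the lever. Origin on its pivot; own x along the bar, own z up when it is level. It turns about y against a friction washer (0.022 N m) and stays where it is put, at the start a little above level (0.05 to 0.4 rad); so the turning lever carries it along and lifts it out unless it has bitten.
- claw_pin (a point): Middle of the brass cross pin through the claw (own x = 47, z = 0), by which it is lifted: two round ends 10 mm thick, 26 mm over them along y. Held here between two fingers the claw can still tilt.
- claw_nose (a point): Centre of the claw's nose, below the bar's end at own x = 84, z = -11.3 mm: a round 6 mm thick, 14 mm long in y. It goes right down into the keeper's slot and is then, kept down, drawn back 2 to 5 mm (-x) until it bites under the lip that overhangs the slot's near wall by 2 mm. Down in the slot it lies 5 to 7 mm above the half's top, standing on the keeper 14 mm above it.
- bolt_jar: Loose glass jar of bolts, 84 mm wide, 140 mm high, near the robot on its left. Origin under its middle.
- spray: Loose spray can, 58 mm wide, 217 mm high, at the back. Origin under its middle.
- red_lid: Loose red jar lid, 68 mm wide, 13 mm high, behind the mould. Origin under its middle.
- hammer: Loose ball hammer, 314 mm long, along the right edge of the table. Origin under its middle.
- rule: Loose yellow tape measure, 118 x 37 x 64 mm, near the robot on its right. Origin under its middle.

How it is judged:
On the way, in this order (a step that is already met when the one before it is completed fails the run):
1. the moving half has been pushed up to its seal (x of half_end in the frame of mould below 0.0775 m), for 0.1 s.
2. the claw's nose is down in the keeper's slot, the lever still up (z of claw_nose in the frame of half below 0.0725 m and x of claw_nose in the frame of half between 0.042 and 0.062 m and angle between the x axis of lever and the x axis of mould, either way round above 0.6 rad), for 0.2 s.
At the end, for the whole second after the job is handed in: The lever lies flat (within 0.06 rad of shut), the claw's nose is in the keeper's slot, and the latch by itself keeps the moving half drawn at least 1.3 mm into the seal, at rest (angle between the x axis of lever and the x axis of mould, either way round below 0.06 rad and x of half_end in the frame of mould below 0.0737 m and z of claw_nose in the frame of half below 0.0725 m and linear speed of half below 0.005 m/s); the robot touches nothing.
It fails at once if the robot's fingers press on the moving half with more than 35 N (contact force between the fingers and half above 35 N).
It fails at once if the claw is forced against the moving half or its keeper with more than 25 N while the seal is not yet drawn in (1 mm) (contact force between claw and half above 25 N and x of half_end in the frame of mould above 0.074 m).
It fails at once if the lever is pressed onto its bumper with more than 40 N (contact force between lever and bumper above 40 N).
It fails at once if a bystander is pushed more than 20 mm (distance of any of bolt_jar, spray, red_lid, hammer, rule from where it was at the start of the episode above 0.02 m).
It also fails if it takes over 64 s, if anything falls off the work surface, if the arm or the gripper's body presses on something with over 40 N, if the wrist force passes 120 N, or if a joint passes its speed limit or range.

### The arm

A 6-joint arm with a two-finger parallel gripper is mounted at the origin on a cart in front of the work surface, level with it; the furniture and walls round the work are solid. World frame = base frame: x ahead of the robot, y to its left, z up, the work surface at z = 0. Lengths are in m, angles in rad, forces in N, time in s.
With the tool pointing down it reaches from about 0.325 to 0.925 m from the base axis. Payload 3.1 kg.
Tool frame: the origin (TCP) lies on the centre line of the jaws, within the pads' length; the fingertips stand 14 mm ahead of it and the grasp point (between the pads) lies 5 mm behind it; z points along the fingers, y is the line along which they close (so a half turn about z gives the same grasp; the last joint's range is limited). The gripper opens to 85 mm and grips with 20 to 120 N. Pads are 22 mm wide; open, the fingers measure 114 mm over their backs; the gripper's body (76 mm by 85 mm) begins 54 mm behind the grasp point. The pads swing forward as they close: fully open they stand 13 mm farther back than shut.
Start: joints at [-1.327, 0.217, 1.613, -0, 1.311, -0.112], TCP at [0.218, -0.586, 0.245] pointing down, gripper open.
Joint ranges: [-2.75, 2.75], [-0.78, 2.1], [0.31, 2.55], [-1.13, 4.27], [0.13, 2.63], [-2.58, 2.58]. Speed limits (rad/s): [2.79, 2.79, 3.14, 3.14, 3.14, 3.14].

### API

Orientations are given as a 3x3 rotation matrix whose columns are the frame's x, y, z axes.
In Python, from bench import ctrl gives the robot as it stands.
- The arm moves only by the shell command python3 -m pendant 'ROWS'. ROWS is JSON, a list of rows, each a list of 7 numbers: the shift along the world's x, y, z in mm, then the turn, a rotation vector about the world's x, y, z in rad, then the opening, from 0 (shut) to 1 (fully open). A call has 1 to 12 rows; each row shifts and turns the commanded pose from where the row before left it; what a row does not reach is not made up. A row lasts 1/10 s, in which the tool goes at most 50 mm and 8.59 degrees, less where a joint would pass 70% of its speed; a pose out of reach is approached as far as the arm can. A call with a gripper value outside its range is refused whole. The fingers move at their own pace and stop on an object; the grip force is fixed at half the most. Time passes only in rows, so rows that do not move let the fingers close. It gives the time, the measured TCP pose, the force, the opening and the grip force at its end, in the units of the state.
- ctrl.observe(): the state, without advancing time (a new reading comes with each control period).
- ctrl.read_camera(name): name is "side" or "top" or "wrist"; returns a dict with "img" (384x512x3 uint8, red, green, blue), "vfov" (degrees; the focal length in pixels is half the picture's height over the tangent of half this angle, whatever the lens; pixels are square), "cx", "cy" (the principal point, pixels), "rvec" (rotation vector, rad) and "tvec" (3), from world to camera coordinates, as OpenCV has them; the wrist camera has in their place "T_tool_cam" (4x4, takes a point from camera to tool coordinates, whose origin is the TCP and whose axes are the flange's). Camera axes: x right, y down, z forward; pixel columns grow to the right and rows downward; lengths in m; the calibration is good to about 2 mm. A picture is of the moment at which its call begins: read the wrist's pose just before it. There is no depth.
- ctrl.sign_off(): hands the job in; it is judged then, once.
The state is a dict: "time": time; "q": joint angles; "qd": joint speeds; "joint_torque": joint torques, N m; "tcp_pos": TCP position; "orientation": TCP orientation; "ft_force": force on the tool from outside, world axes, zero at the start; "moment": the same for the moment, N m; "grip_width": finger opening in m; "finger_force": force on a finger pad.
Only numpy, scipy, OpenCV 4.12 (cv2) and the standard library are available. Lean on these libraries where they do the work, as an engineer would, in place of code of your own. Each camera call takes 0.05 s, during which the arm holds its last target. There are 200 camera calls.

## Working session

There is one attempt and no reset: what is moved stays moved. The work goes in short steps, Python scripts to look and compute and a shell command to move; the robot and the scene stay as the last step left them, time stands still between calls to the robot, and variables do not carry over. Pictures are saved under pics/ and viewed, at most 10 in all, crops included, and the job is handed in when it is done.

```bash
ls; mkdir -p pics; cat > h.py <<'E'
import numpy as np,cv2
from bench import ctrl
def cam(n):
    s=ctrl.observe(); c=ctrl.read_camera(n)
    f=c["img"].shape[0]/2/np.tan(np.radians(c["vfov"])/2)
    K=np.array([[f,0,c["cx"]],[0,f,c["cy"]],[0,0,1]])
    if "rvec" in c:
        R=cv2.Rodrigues(np.array(c["rvec"],float))[0]; t=np.array(c["tvec"],float).ravel()
    else:
        T=np.eye(4);T[:3,:3]=s["orientation"];T[:3,3]=s["tcp_pos"]
        M=np.linalg.inv(T@np.array(c["T_tool_cam"])); R,t=M[:3,:3],M[:3,3]
    return c["img"],K,R,t
def save(n,img,crop=None,k=1):
    if crop: x0,y0,x1,y1=crop; img=img[y0:y1,x0:x1]
    cv2.imwrite(n,cv2.resize(img,None,fx=k,fy=k,interpolation=cv2.INTER_CUBIC)[:,:,::-1])
def proj(P,K,R,t):
    p=(np.atleast_2d(P)@R.T+t)@K.T; return p[:,:2]/p[:,2:]
def ray(u,v,K,R,t):
    return -R.T@t, R.T@np.linalg.inv(K)@np.array([u,v,1.])
def atz(u,v,z,K,R,t):
    o,d=ray(u,v,K,R,t); return o+d*(z-o[2])/d[2]
E
python3 - <<'E'
from h import *
import pickle
D={}
for n in("top","side"):
    D[n]=cam(n); print(n,D[n][1][0,0],-D[n][2].T@D[n][3])
pickle.dump(D,open("d0.pkl","wb"))
a=np.vstack([D["top"][0]]); save("pics/top.png",a,None,1.5); save("pics/side.png",D["side"][0],None,1.5)
print(ctrl.observe())
E
```

```text
pics
top 437.1501191886762 [ 0.38836785 -0.05686426  1.13031363]
side 365.5944630926019 [ 0.50421973 -0.78430899  0.70929992]
{'time': 0.1, 'q': array([-1.32721072e+00,  2.17705312e-01,  1.61479858e+00,  3.54758175e-07,
        1.31132793e+00, -1.12194093e-01]), 'qd': array([-0.00080221, -0.00072167, -0.00283618, -0.00137502,  0.00016066,
       -0.00012826]), 'joint_torque': array([-4.16388202e-04, -3.98074436e+01, -3.04967237e+01, -1.43580105e-04,
        4.21291043e-03,  7.23661856e-06]), 'tcp_pos': array([ 0.2175499 , -0.58514515,  0.24406933]), 'orientation': array([[ 9.37375288e-01,  3.48320654e-01, -5.39719422e-04],
       [ 3.48320981e-01, -9.37372803e-01,  2.17315262e-03],
       [ 2.51035635e-04, -2.22505516e-03, -9.99997493e-01]]), 'ft_force': array([ 0.15438565, -0.68768045,  0.10483213]), 'moment': array([ 0.00470654,  0.01257466, -0.05386679]), 'finger_force': 0.0, 'grip_width': 0.0857066584373765}
```

View pics/top.png

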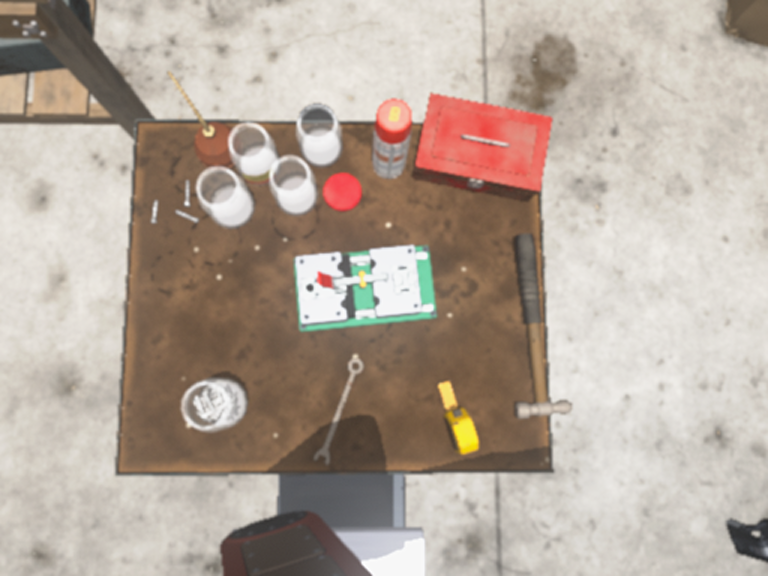

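View pics/side.png

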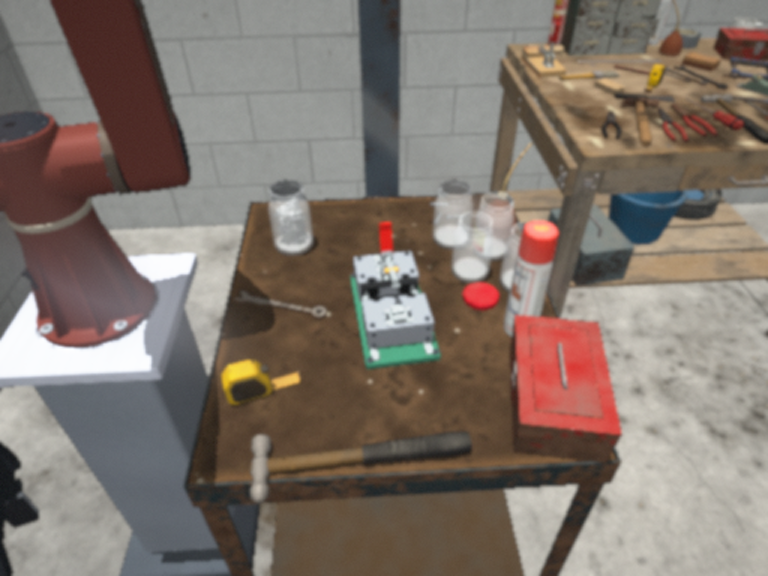

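The top view shows the mould at about (365,288)/1.5 px, the latch in the middle, the gap open; the lever is up and red. I enlarge this part.

```bash
python3 - <<'E'
from h import *
import pickle
D=pickle.load(open("d0.pkl","rb"))
save("pics/top2.png",D["top"][0],(190,155,300,225),7)
save("pics/side2.png",D["side"][0],(225,140,305,250),5)
E
```

```text
(no output)
```

View pics/top2.png

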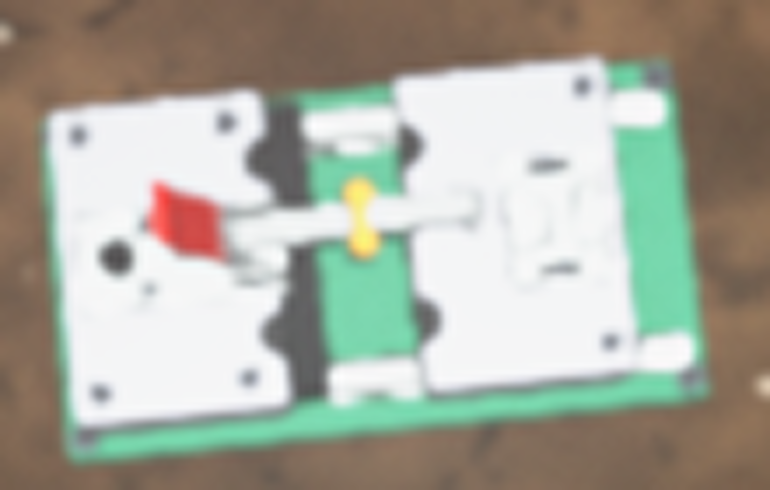

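```bash
python3 - <<'E'
from h import *
import pickle
D=pickle.load(open("d0.pkl","rb")); I,K,R,t=D["top"]
g=lambda u,v,z: atz((u+.5)/7-.5+190,(v+.5)/7-.5+155,z,K,R,t)
P=lambda L,z:np.array([g(u,v,z)for u,v in L])
F=P([(48,115),(258,92),(290,405),(75,425)],.064)
H=P([(395,78),(602,58),(635,368),(425,392)],.064)
B=P([(668,62),(707,398),(70,460)],.014)
print(F.round(4),H.round(4),B.round(4),sep="\n")
# yaw of mould x: mould x dir
for Q in(F,H):
    ex=(Q[1]-Q[0]+Q[2]-Q[3]); ey=(Q[0]-Q[3]+Q[1]-Q[2])
    print("yaw",np.arctan2(ex[1],ex[0]),np.arctan2(-ey[0],ey[1]),"size",np.linalg.norm(ex)/2,np.linalg.norm(ey)/2,"c",Q.mean(0))
e=H.mean(0)-F.mean(0);print(np.arctan2(e[1],e[0]),np.linalg.norm(e))
print("base long",np.arctan2(*(B[1]-B[2])[[1,0]]),np.linalg.norm(B[1]-B[2]),np.arctan2(*(B[0]-B[1])[[1,0]])-np.pi/2,np.linalg.norm(B[0]-B[1]))
print("pin",g(362,216,.1),"bumper",g(117,258,.0775),"slotleft/right at .075",g(505,218,.075),g(610,210,.075))
E
```

```text
[[ 0.5969  0.0548  0.064 ]
 [ 0.6054 -0.0193  0.064 ]
 [ 0.494  -0.0313  0.064 ]
 [ 0.487   0.0435  0.064 ]]
[[ 0.6106 -0.0679  0.064 ]
 [ 0.6182 -0.1417  0.064 ]
 [ 0.5071 -0.1522  0.064 ]
 [ 0.4986 -0.0784  0.064 ]]
[[ 0.6275 -0.1704  0.014 ]
 [ 0.5016 -0.183   0.014 ]
 [ 0.4789  0.0498  0.014 ]]
yaw -1.4668682939722835 -1.46612566946352 size 0.07482206977614615 0.11124586104572341 c [0.54583854 0.01189783 0.064     ]
yaw -1.462789993056315 -1.4770593202696416 size 0.07419676686552287 0.11206423066367405 c [ 0.55861771 -0.11007044  0.064     ]
-1.4664026918803288 0.12263590960019215
base long -1.4736008560940042 0.23388651654961215 -1.4707405752180307 0.1265523599486879
pin [ 0.55510692 -0.05631585  0.1       ] bumper [0.54382577 0.02860657 0.0775    ] slotleft/right at .075 [ 0.55854222 -0.1062807   0.075     ] [ 0.56145071 -0.1430933   0.075     ]
```

View pics/side2.png

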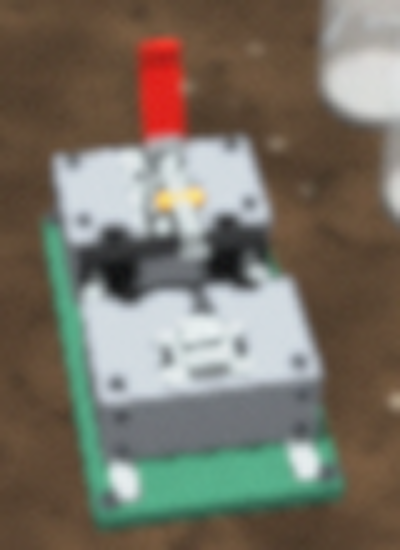

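The side view agrees: the lever stands up, the keeper lies in the middle of the moving half and nothing obstructs the outer end. From the top view I get origin O≈(0.551,-0.0405), yaw≈-1.468, and the half about 32 mm open. I'll move to the push position.

```bash
python3 -m pendant '[[31.5,37.7,-8.5,0,0,0.12,0],[31.5,37.7,-8.5,0,0,0.12,0],[31.5,37.7,-8.5,0,0,0.12,0],[31.5,37.7,-8.5,0,0,0.12,0],[31.5,37.7,-8.5,0,0,0.12,0],[31.5,37.7,-8.5,0,0,0.12,0],[31.5,37.7,-8.5,0,0,0.12,0],[31.5,37.7,-8.5,0,0,0.12,0],[31.5,37.7,-8.5,0,0,0.12,0],[31.5,37.7,-8.5,0,0,0.12,0],[31.5,37.7,-8.5,0,0,0.12,0],[0,0,0,0,0,0,0]]'
cat >> h.py <<'E'
yaw=-1.468; O=np.array([.5512,-.0405,0]); ex=np.array([np.cos(yaw),np.sin(yaw),0]); ey=np.array([-ex[1],ex[0],0])
M=np.c_[ex,ey,[0,0,1]]
def st():
    s=ctrl.observe(); p=(s["tcp_pos"]-O)@M
    print("t%.1f"%s["time"],"mould tcp mm",(p*1e3).round(1),"F(mould)",(s["ft_force"]@M).round(1),"grip",round(s["grip_width"]*1e3,1),round(s["finger_force"],1))
    print("tool axes in mould\n",(M.T@s["orientation"]).round(3)); return s
E
python3 -c "
from h import *
st(); I,*r=cam('wrist'); save('pics/w1.png',I,None,1.5)"
```

```text
time: 1.3
tcp_pos: [0.566, -0.1658, 0.1499]
orientation: [[-0.112, 0.994, -0.001], [0.994, 0.112, 0.003], [0.003, -0.001, -1.0]]
ft_force: [-0.6, -0.6, -0.1]
grip_width: -0.0002
finger_force: 0.0
t1.3 mould tcp mm [126.2   1.8 149.9] F(mould) [ 0.5 -0.7 -0.1] grip -0.2 0.0
tool axes in mould
 [[-1.    -0.01  -0.003]
 [-0.01   1.    -0.001]
 [ 0.003 -0.001 -1.   ]]
```

View pics/w1.png

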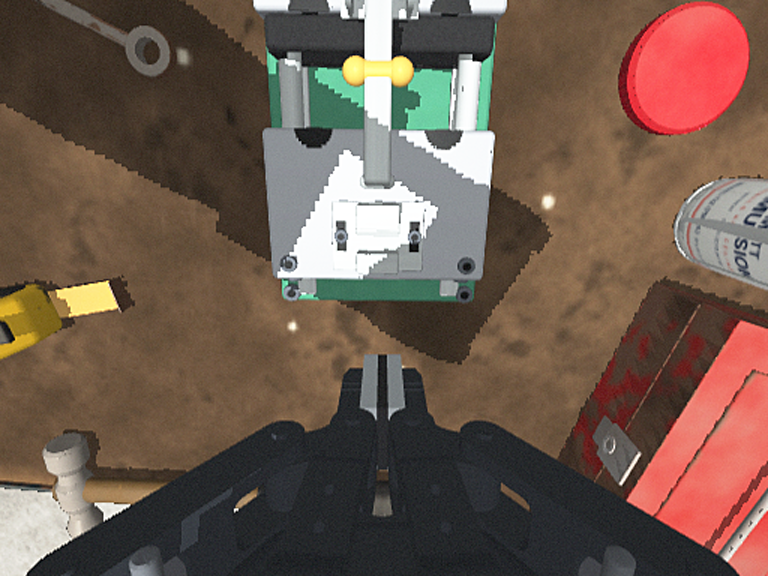

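The wrist view is sharp: the half's corners at (263,130),(494,130),(484,277),(274,277), the pin at (377,70), the keeper around (377,237). I enlarge the keeper and measure.

```bash
python3 - <<'E'
from h import *
import pickle
I,K,R,t=cam("wrist"); pickle.dump((I,K,R,t),open("w1.pkl","wb"))
m=lambda u,v,z:((atz((u+.5)/1.5-.5,(v+.5)/1.5-.5,z,K,R,t)-O)@M*1e3).round(1)
print("half",[m(*p,.064) for p in[(263,130),(494,130),(484,277),(274,277)]])
print("base end",[m(*p,.014) for p in[(283,300),(474,300)]])
print("seal",m(270,58,.062),m(490,58,.062),"pin",m(377,70,.1))
save("pics/w1k.png",I,(215,75,290,190),5)
E
```

```text
half [array([ 37.9, -57.2,  64. ]), array([37.1, 52.2, 64. ]), array([109.6,  53.6,  64. ]), array([110.5, -57.3,  64. ])]
base end [array([141.3, -65.7,  14. ]), array([140.2,  60.8,  14. ])]
seal [  7.1 -52.   62. ] [ 6.3 48.1 62. ] pin [ 17.7  -2.7 100. ]
```

View pics/w1k.png

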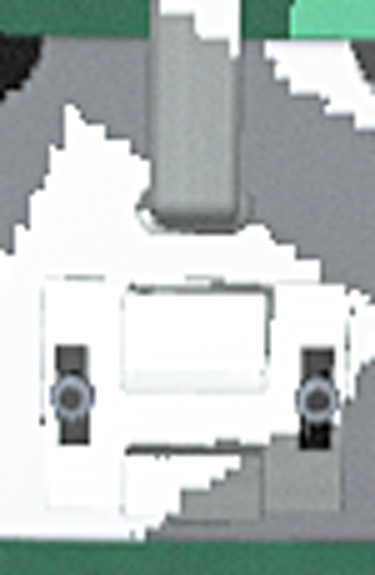

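```bash
python3 - <<'E'
from h import *
import pickle
I,K,R,t=pickle.load(open("w1.pkl","rb"))
print("cam",((-R.T@t-O)@M*1e3).round(1))
m=lambda u,v,z:((atz((u+.5)/5-.5+215,(v+.5)/5-.5+75,z,K,R,t)-O)@M*1e3).round(1)
for v in(38,285,292,380,392,445,453,520,540):print(v,m(195,v,.064),m(195,v,.066),m(195,v,.075))
# claw nose tip and pin
print("claw nose end",m(193,228,.08),m(193,228,.1),m(193,228,.12),"pin y edges",[ (atz(u/1.5,70/1.5,.1,K,R,t)-O)@M for u in(343,413)])
# top view keeper: pixel of pin widths for height
D=pickle.load(open("d0.pkl","rb"));_,K2,R2,t2=D["top"]
o1,d1=ray(377/1.5,70/1.5,K,R,t);o2,d2=ray(362/7+190,216/7+155,K2,R2,t2)
A=np.c_[d1,-d2];s=np.linalg.lstsq(A,o2-o1,rcond=None)[0]
for q in(o1+d1*s[0],o2+d2*s[1]):print("pin",((q-O)@M*1e3).round(1))
E
```

```text
cam [ 4.630e+01 -2.000e-01  2.786e+02]
38 [34.6 -1.4 64. ] [34.7 -1.4 66. ] [35.2 -1.4 75. ]
285 [68.9 -1.2 64. ] [68.7 -1.2 66. ] [67.8 -1.2 75. ]
292 [69.9 -1.2 64. ] [69.7 -1.2 66. ] [68.7 -1.1 75. ]
380 [83.1 -1.1 64. ] [82.8 -1.1 66. ] [81.2 -1.1 75. ]
392 [85.  -1.1 64. ] [84.6 -1.1 66. ] [83.  -1.1 75. ]
445 [93.2 -1.1 64. ] [92.8 -1.  66. ] [90.8 -1.  75. ]
453 [94.5 -1.  64. ] [94. -1. 66.] [92. -1. 75.]
520 [105.2  -1.   64. ] [104.6  -1.   66. ] [102.2  -0.9  75. ]
540 [108.5  -1.   64. ] [107.9  -0.9  66. ] [105.3  -0.9  75. ]
claw nose end [59.6 -1.5 80. ] [ 58.3  -1.3 100. ] [ 56.9  -1.2 120. ] pin y edges [array([ 0.01787586, -0.01549931,  0.1       ]), array([0.01768866, 0.01098972, 0.1       ])]
pin [ 19.1  -2.5 108.4]
pin [ 16.9  -0.3 108.7]
```

Slot middle ≈ half x 52.9 by picture; the half is about 33–34 mm open. I tilt the tool away from the claw, go down and push.

```bash
sed -i 's/^yaw=.*O=np.array(\[[^]]*\])/yaw=-1.464; O=np.array([.5497,-.0405,0])/' h.py; grep -n yaw= h.py
python3 -m pendant '[[-0.9,-2.1,-33,0.0995,0.0107,0,0],[-0.9,-2.1,-33,0.0995,0.0107,0,0],[-0.9,-2.1,-33,0.0995,0.0107,0,0],[-0.4,4,0,0,0,0,0],[-0.4,4,0,0,0,0,0],[-0.4,4,0,0,0,0,0],[-0.4,4,0,0,0,0,0],[-0.4,4,0,0,0,0,0],[-0.4,4,0,0,0,0,0],[-0.4,4,0,0,0,0,0]]' && python3 -c "
from h import *
st()"
```

```text
22:yaw=-1.464; O=np.array([.5497,-.0405,0]); ex=np.array([np.cos(yaw),np.sin(yaw),0]); ey=np.array([-ex[1],ex[0],0])
time: 2.4
tcp_pos: [0.5602, -0.1497, 0.0546]
orientation: [[-0.101, 0.994, -0.028], [0.951, 0.105, 0.292], [0.293, 0.003, -0.956]]
ft_force: [0.8, -3.8, 1.6]
grip_width: -0.0001
finger_force: 1.5
t2.4 mould tcp mm [109.7  -1.2  54.6] F(mould) [3.9 0.4 1.6] grip -0.1 1.5
tool axes in mould
 [[-0.956  0.002 -0.293]
 [ 0.001  1.     0.003]
 [ 0.293  0.003 -0.956]]
```

```bash
python3 -m pendant '[[-0.3,3,0,0,0,0,0],[-0.3,3,0,0,0,0,0],[-0.3,3,0,0,0,0,0],[0,0,0,0,0,0,0],[0,0,0,0,0,0,0]]' && python3 -c "
from h import *
st()" | head -1;  python3 -m pendant '[[-0.2,2,0,0,0,0,0],[0,0,0,0,0,0,0]]'| grep -E 'pos|ft'
```

```text
time: 2.9
tcp_pos: [0.5572, -0.1397, 0.0522]
orientation: [[-0.1, 0.994, -0.033], [0.95, 0.105, 0.295], [0.297, -0.002, -0.955]]
ft_force: [0.3, -0.6, -0.1]
grip_width: 0.0001
finger_force: 0.5
t2.9 mould tcp mm [99.4 -3.1 52.2] F(mould) [ 0.7  0.3 -0.1] grip 0.1 0.5
tcp_pos: [0.557, -0.1382, 0.0523]
ft_force: [1.0, -1.1, -0.9]
```

```bash
for i in 1 2 3; do :; done; python3 -m pendant '[[-0.2,2,0,0,0,0,0],[-0.1,2,0,0,0,0,0],[0,2,0,0,0,0,0]]'| grep -E 'pos|ft'; python3 -m pendant '[[0,1.5,0,0,0,0,0],[0,0,0,0,0,0,0]]'| grep -E 'pos|ft'; python3 -m pendant '[[0,1.5,0,0,0,0,0],[0,0,0,0,0,0,0]]'| grep -E 'pos|ft'
```

```text
tcp_pos: [0.5566, -0.1323, 0.0523]
ft_force: [-0.7, -2.9, -1.1]
tcp_pos: [0.5565, -0.1309, 0.0524]
ft_force: [-2.5, -5.2, -1.6]
tcp_pos: [0.5566, -0.1304, 0.0524]
ft_force: [-2.8, -5.7, -1.4]
```

```bash
python3 -m pendant '[[0,1.5,0,0,0,0,0],[0,0,0,0,0,0,0]]'| grep -E 'pos|ft'; python3 -m pendant '[[0,1.5,0,0,0,0,0],[0,0,0,0,0,0,0]]'| grep -E 'pos|ft'; python3 -m pendant '[[0,1,0,0,0,0,0],[0,0,0,0,0,0,0]]'| grep -E 'pos|ft'
```

```text
tcp_pos: [0.5566, -0.1299, 0.0524]
ft_force: [-4.2, -7.7, -1.1]
tcp_pos: [0.5566, -0.1295, 0.0525]
ft_force: [-4.4, -10.8, -0.8]
tcp_pos: [0.5566, -0.1293, 0.0525]
ft_force: [-4.2, -11.7, -1.4]
```

Seal contact confirmed (about 6.5 N/mm rise, TCP mould x ≈ 90). Back off, rise, untilt, look.

```bash
python3 -m pendant '[[1.1,-9.9,0,0,0,0,0],[0.8,-6,20,0,0,0,0],[0,0,40,-0.0995,-0.0107,0,0],[0,0,40,-0.0995,-0.0107,0,1],[0,0,32,-0.0995,-0.0107,0,1],[0,0,0,0,0,0,1],[0,0,0,0,0,0,1]]' >/dev/null; python3 - <<'E'
from h import *
import pickle
st(); D=cam("wrist"); pickle.dump(D,open("w2.pkl","wb")); save("pics/w2.png",D[0],(130,0,390,200),3)
pickle.dump(cam("top"),open("t2.pkl","wb"))
E
```

```text
t5.1 mould tcp mm [100.   -0.3 186.2] F(mould) [-0.8 -0.1 -0.9] grip 58.1 0.0
tool axes in mould
 [[-1.     0.001 -0.001]
 [ 0.001  1.     0.003]
 [ 0.001  0.003 -1.   ]]
```

View pics/w2.png

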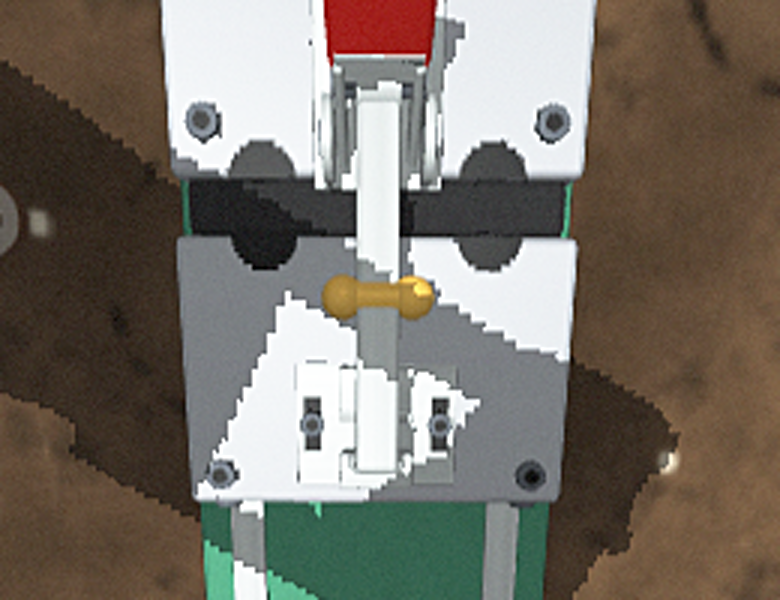

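```bash
python3 - <<'E'
from h import *
import pickle
I,K,R,t=pickle.load(open("w2.pkl","rb"))
m=lambda u,v,z:((atz((u+.5)/3-.5+130,(v+.5)/3-.5,z,K,R,t)-O)@M*1e3).round(1)
print("half",[m(*p,.064) for p in[(177,238),(577,238),(558,500),(193,500)]])
print("pin",m(378,297,.105),m(378,297,.110),"ends",m(322,297,.108),m(434,297,.108))
print("claw end",m(378,471,.1),m(378,471,.12),"hinge zone",m(378,140,.079),"lever base",m(378,57,.11), "cam",((-R.T@t-O)@M*1e3).round(1))
D=pickle.load(open("d0.pkl","rb"));_,K2,R2,t2=D["top"]
o1,d1=ray((378.5)/3-.5+130,297.5/3-.5,K,R,t);o2,d2=ray(362/7+190,216/7+155,K2,R2,t2)
s=np.linalg.lstsq(np.c_[d1,-d2],o2-o1,rcond=None)[0]
for q in(o1+d1*s[0],o2+d2*s[1]):print("pin",((q-O)@M*1e3).round(1))
E
```

```text
half [array([  1.8, -54.3,  64. ]), array([ 1.8, 55.3, 64. ]), array([75.1, 55.2, 64. ]), array([ 75.1, -54.9,  64. ])]
pin [ 17.2   0.5 105. ] [ 17.2   0.5 110. ] ends [ 17.2 -12.4 108. ] [ 17.2  13.4 108. ]
claw end [ 59.3   0.6 100. ] [ 55.5   0.5 120. ] hinge zone [-19.9   0.6  79. ] lever base [-30.7   0.4 110. ] cam [ 17.9  -0.8 314.5]
pin [ 17.3   0.5 112.9]
pin [ 17.    0.5 112.9]
```

```bash
python3 -m pendant '[[-4,41.2,0,0,0,0,1],[-4,41.2,0,0,0,0,1],[0,0,-27,0,0,0,1],[0,0,-27,0,0,0,1],[0,0,-27,0,0,0,1],[0,0,0,0,0,0,1]]' |grep -E 'pos|ft|wid'; python3 -c "
from h import *
st()"|head -1;  python3 -m pendant '[[0,0,0,0,0,0,0.15],[0,0,0,0,0,0,0.15],[0,0,0,0,0,0,0.15],[0,0,0,0,0,0,0.15],[0,0,0,0,0,0,0.15],[0,0,0,0,0,0,0.15]]'; python3 -c "
from h import *
st(); I,*r=cam('side'); save('pics/s3.png',I,(215,120,315,230),5)"
```

```text
tcp_pos: [0.5457, -0.058, 0.0971]
ft_force: [-1.2, 0.9, -0.5]
grip_width: 0.0855
t5.8 mould tcp mm [17.  -5.8 97.1] F(mould) [-1.  -1.1 -0.5] grip 85.5 0.0
time: 6.4
tcp_pos: [0.5523, -0.0594, 0.1049]
orientation: [[-0.105, 0.994, 0.003], [0.994, 0.105, -0.001], [-0.001, 0.003, -1.0]]
ft_force: [0.6, -0.6, 1.4]
grip_width: 0.0213
finger_force: 58.6
t6.4 mould tcp mm [ 19.1   0.6 104.9] F(mould) [0.7 0.6 1.4] grip 21.3 58.6
tool axes in mould
 [[-1.     0.002  0.001]
 [ 0.002  1.     0.003]
 [-0.001  0.003 -1.   ]]
```

View pics/s3.png

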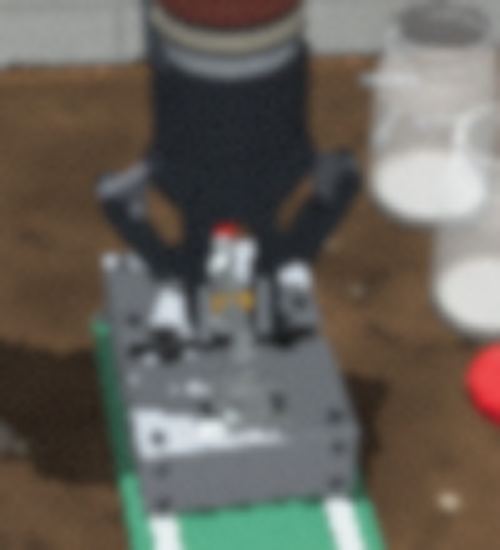

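```bash
python3 - <<'E'
from h import *
I,K,R,t=cam("side")
for x,z in((17,105),(17,110),(19,110),(17,115),(19,91)):
    print(x,z,((proj(O+M@np.array([x,.5,z])/1e3,K,R,t)[0]-[215,120])*5).round(0))
W=cam("wrist"); save("pics/w3.png",W[0],(150,40,360,250),3.6)
E
```

```text
17 105 [227. 302.]
17 110 [227. 295.]
19 110 [227. 297.]
17 115 [227. 287.]
19 91 [227. 325.]
```

View pics/w3.png

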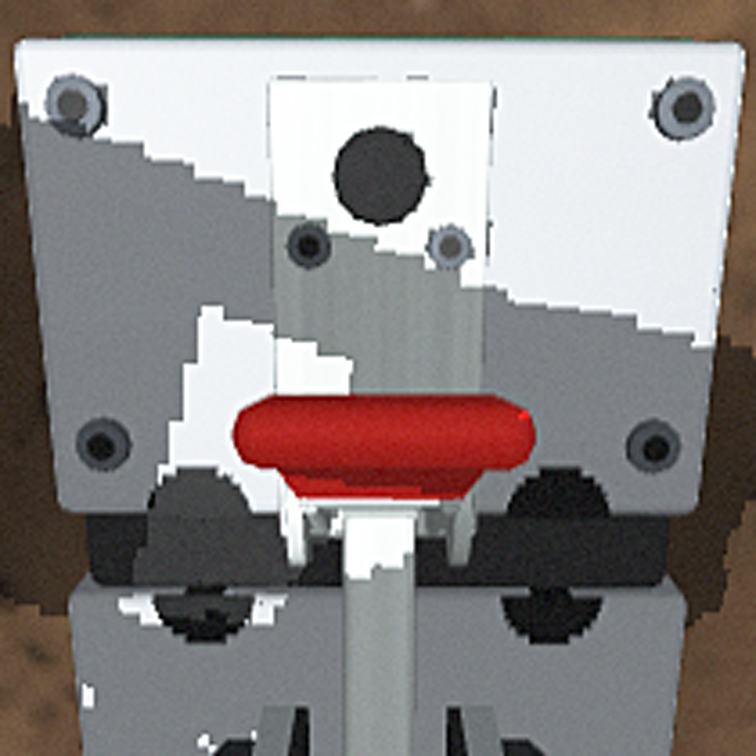

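```bash
cat > k.py <<'E'
import numpy as np
from scipy.optimize import fsolve
H=np.array([-22,79.])
def fk(th,ph):
    c,s=np.cos(th),np.sin(th); pv=H+np.array([-20*c-.7*s,20*s-.7*c])
    r=lambda x,z:pv+np.array([x*np.cos(ph)-z*np.sin(ph),x*np.sin(ph)+z*np.cos(ph)])
    return r(47,0),r(84,-11.3)
def inv(target,which,g=(1.2,.1)):
    return fsolve(lambda q:fk(*q)[which]-target,g)
E
python3 - <<'E'
from k import *
for p in((16,108),(16,110),(17.5,108),(17.5,110)):
    q=inv(p,0,(1.2,.25)); print("pin",p,"q",q.round(3),"nose",fk(*q)[1].round(1))
for z in(90,84,78,74,70):
  for x in(48,50,52.5,55,57):
    q=inv((x,z),1); print("nose",x,z,"q",q.round(3),"pin",fk(*q)[0].round(1))
E
```

```text
pin (16, 108) q [1.206 0.227] nose [ 54.6 105.3]
pin (16, 110) q [1.23  0.267] nose [ 54.7 108.8]
pin (17.5, 108) q [1.28  0.215] nose [ 56.1 104.9]
pin (17.5, 110) q [1.303 0.256] nose [ 56.2 108.4]
nose 48 90 q [0.779 0.104] pin [10.  97.4]
nose 50 90 q [0.922 0.08 ] pin [12.2 98.3]
nose 52.5 90 q [1.081 0.059] pin [14.9 99.1]
nose 55 90 q [1.226 0.044] pin [17.5 99.7]
nose 57 90 q [1.335 0.036] pin [ 19.6 100. ]
nose 48 84 q [0.812 0.027] pin [10.7 94.3]
nose 50 84 q [0.96  0.004] pin [13.  95.2]
nose 52.5 84 q [ 1.123 -0.017] pin [15.7 95.9]
nose 55 84 q [ 1.269 -0.031] pin [18.4 96.4]
nose 57 84 q [ 1.379 -0.038] pin [20.5 96.7]
nose 48 78 q [ 0.884 -0.056] pin [11.7 91.4]
nose 50 78 q [ 1.032 -0.078] pin [14.  92.1]
nose 52.5 78 q [ 1.193 -0.096] pin [16.8 92.8]
nose 55 78 q [ 1.338 -0.108] pin [19.4 93.2]
nose 57 78 q [ 1.446 -0.114] pin [21.5 93.4]
nose 48 74 q [ 0.954 -0.116] pin [12.6 89.5]
nose 50 74 q [ 1.099 -0.135] pin [14.9 90.2]
nose 52.5 74 q [ 1.257 -0.151] pin [17.6 90.7]
nose 55 74 q [ 1.399 -0.161] pin [20.3 91.1]
nose 57 74 q [ 1.505 -0.165] pin [22.4 91.2]
nose 48 70 q [ 1.042 -0.177] pin [13.6 87.6]
nose 50 70 q [ 1.18  -0.193] pin [15.9 88.2]
nose 52.5 70 q [ 1.332 -0.206] pin [18.6 88.6]
nose 55 70 q [ 1.47  -0.213] pin [21.2 88.9]
nose 57 70 q [ 1.574 -0.216] pin [23.3 89. ]
```

```bash
python3 -m pendant '[[0,0,-3,0,0,0,0.15],[0,0,-3,0,0,0,0.15],[0,0,-3,0,0,0,0.15],[0,-0.5,-3,0,0,0,0.15],[0,0,0,0,0,0,0.15],[0,0,0,0,0,0,0.15]]' >/dev/null; python3 - <<'E'
from h import *
import pickle
st(); I,K,R,t=cam("side"); pickle.dump((I,K,R,t),open("s4.pkl","wb"))
save('pics/s4.png',I,(235,160,295,225),9)
for n,p in dict(nose=(54,.5,82),pin=(17,.5,98)).items(): print(n,((proj(O+M@np.array(p)/1e3,K,R,t)[0]-[235,160])*9).round())
E
```

```text
t7.2 mould tcp mm [18.5  0.2 91.9] F(mould) [-1.   5.6  3.3] grip 21.7 59.4
tool axes in mould
 [[-1.     0.002 -0.001]
 [ 0.002  1.     0.001]
 [ 0.001  0.001 -1.   ]]
nose [251. 329.]
pin [228. 203.]
```

View pics/s4.png

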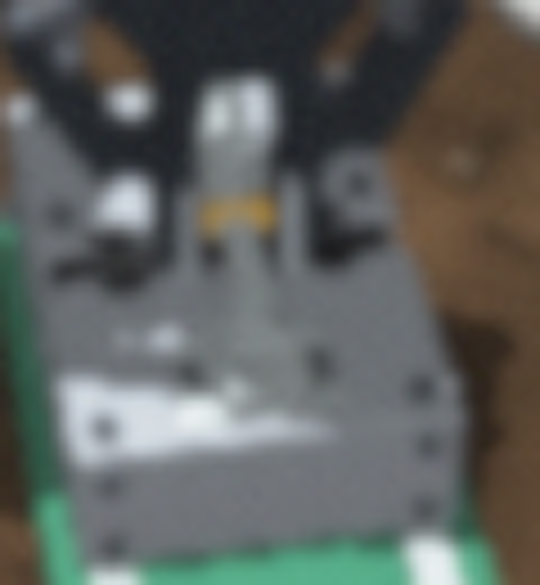

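```bash
cat > /tmp/f.sh <<'E'
python3 -c "
from h import *
st()"|head -1
E
f(){ bash /tmp/f.sh; }; python3 -m pendant '[[0,0,-1,0,0,0,0.15],[0,0,0,0,0,0,0.15]]' >/dev/null; f; python3 -m pendant '[[0,0,-1,0,0,0,0.15],[0,0,0,0,0,0,0.15]]' >/dev/null;f;  python3 -m pendant '[[0,0,-1,0,0,0,0.15],[0,0,0,0,0,0,0.15]]' >/dev/null;f
```

```text
t7.4 mould tcp mm [18.5  0.2 91. ] F(mould) [-0.8  5.2  2.6] grip 21.7 59.5
t7.6 mould tcp mm [18.4  0.2 90. ] F(mould) [-1.5  5.5  3.4] grip 21.4 59.5
t7.8 mould tcp mm [18.3  0.2 89.1] F(mould) [-1.1  5.7  3. ] grip 21.7 59.6
```

```bash
f(){ bash /tmp/f.sh; }; python3 -m pendant '[[0,0,-1,0,0,0,0.15],[0,0,0,0,0,0,0.15]]' >/dev/null; f; python3 -m pendant '[[0,0,-1,0,0,0,0.15],[0,0,0,0,0,0,0.15]]' >/dev/null;f;  python3 -m pendant '[[0,0,-0.7,0,0,0,0.15],[0,0,0,0,0,0,0.15]]' >/dev/null;f
```

```text
t8.0 mould tcp mm [18.6 -2.  86.9] F(mould) [-0.1 -6.  24.5] grip 15.6 56.3
t8.2 mould tcp mm [18.3 -2.3 86.8] F(mould) [-6.  -7.6 10.2] grip 14.6 78.0
t8.4 mould tcp mm [18.5 -0.7 87.2] F(mould) [-2.3  2.5 10.4] grip 14.6 187.3
```

The grip slid on the pin (width 21.7 → 14.6) with a 24 N peak. I measure the pin's position by colour from the side camera, now and in the earlier picture.

```bash
cat >> h.py <<'E'
def yel(D,win):
    I,K,R,t=D; x0,y0,x1,y1=win; h=cv2.cvtColor(I[y0:y1,x0:x1],cv2.COLOR_RGB2HSV)
    m=cv2.inRange(h,(12,110,70),(32,255,255)); n,l,s,c=cv2.connectedComponentsWithStats(m)
    return [(c[i]+[x0,y0],s[i][:5].tolist()) for i in range(1,n) if s[i][4]>2]
def onplane(uv,y,D):
    o,d=ray(uv[0],uv[1],*D[1:]); o=(o-O)@M; d=d@M; return (o+d*(y-o[1])/d[1])*1e3
def tri(uv1,D1,uv2,D2):
    o1,d1=ray(*uv1,*D1[1:]);o2,d2=ray(*uv2,*D2[1:])
    s=np.linalg.lstsq(np.c_[d1,-d2],o2-o1,rcond=None)[0]
    a,b=[((q-O)@M*1e3) for q in(o1+d1*s[0],o2+d2*s[1])]; return (a+b)/2,np.linalg.norm(a-b)
E
python3 - <<'E'
from h import *
import pickle
D0=pickle.load(open("d0.pkl","rb"))
W=(235,150,295,225)
for n,D in(("d0",D0["side"]),("s4",pickle.load(open("s4.pkl","rb"))),("now",cam("side"))):
    for c,s in yel(D,W):
        # intersect with horizontal candidates: side cam looks along +y/world; give x at z choices
        print(n,c.round(2),s,[(z,((atz(*c,z/1e3,*D[1:])-O)@M*1e3).round(1).tolist()) for z in(92,100,110)])
st()
E
```

```text
d0 [237.17 151.  ] [0, 0, 5, 3, 6] [(92, [-143.3, -40.1, 92.0]), (100, [-131.9, -41.2, 100.0]), (110, [-117.7, -42.5, 110.0])]
d0 [243.41 159.24] [0, 0, 17, 20, 190] [(92, [-99.9, -27.7, 92.0]), (100, [-89.1, -29.0, 100.0]), (110, [-75.6, -30.6, 110.0])]
d0 [264.41 151.65] [27, 0, 6, 5, 17] [(92, [-125.8, 37.7, 92.0]), (100, [-114.7, 35.6, 100.0]), (110, [-100.7, 32.9, 110.0])]
d0 [283.25 171.12] [31, 0, 29, 45, 356] [(92, [-26.8, 71.5, 92.0]), (100, [-16.9, 69.0, 100.0]), (110, [-4.6, 65.8, 110.0])]
d0 [265.64 162.29] [28, 10, 8, 5, 14] [(92, [-74.6, 31.7, 92.0]), (100, [-64.1, 29.7, 100.0]), (110, [-51.0, 27.2, 110.0])]
d0 [257.5 180. ] [22, 29, 2, 3, 6] [(92, [-1.7, -3.8, 92.0]), (100, [7.8, -5.4, 100.0]), (110, [19.7, -7.4, 110.0])]
d0 [290.85 198.31] [51, 45, 9, 9, 26] [(92, [83.6, 66.1, 92.0]), (100, [92.0, 63.6, 100.0]), (110, [102.6, 60.5, 110.0])]
d0 [292.91 213.27] [56, 56, 4, 18, 33] [(92, [136.0, 58.5, 92.0]), (100, [143.8, 56.2, 100.0]), (110, [153.5, 53.2, 110.0])]
d0 [235.5 216.8] [0, 64, 2, 6, 10] [(92, [123.9, -78.1, 92.0]), (100, [131.8, -78.7, 100.0]), (110, [141.7
[... 2805 characters left out ...]
]), (110, [-1.1, 81.9, 110.0])]
now [287.91 185.98] [45, 26, 15, 21, 130] [(92, [36.2, 69.7, 92.0]), (100, [45.2, 67.2, 100.0]), (110, [56.5, 64.1, 110.0])]
now [292.33 198.78] [56, 46, 4, 6, 9] [(92, [85.9, 69.3, 92.0]), (100, [94.3, 66.8, 100.0]), (110, [104.8, 63.7, 110.0])]
now [292.07 214.76] [54, 58, 6, 17, 45] [(92, [140.5, 55.4, 92.0]), (100, [148.2, 53.0, 100.0]), (110, [157.8, 50.1, 110.0])]
now [236.17 222.5 ] [0, 71, 3, 4, 6] [(92, [142.7, -78.8, 92.0]), (100, [150.4, -79.4, 100.0]), (110, [159.9, -80.2, 110.0])]
t8.4 mould tcp mm [18.5 -0.1 87.3] F(mould) [-2.6  2.6  8.7] grip 15.0 219.2
tool axes in mould
 [[-1.     0.002 -0.001]
 [ 0.002  1.     0.001]
 [ 0.001  0.001 -1.   ]]
```

```bash
python3 -m pendant '[[0,0,0,0,0,0,0.5],[0,0,0,0,0,0,1],[0,0,0,0,0,0,1],[0,0,0,0,0,0,1],[0,0,20,0,0,0,1],[0,0,30,0,0,0,1],[2,-20,25,0,0,0,1],[4.3,-40,0,0,0,0,1],[0,0,0,0,0,0,1],[0,0,0,0,0,0,1]]' >/dev/null; python3 - <<'E'
from h import *
import pickle
st(); D=cam("wrist"); pickle.dump(D,open("wa.pkl","wb")); print([x for x in yel(D,(150,0,350,200)) if x[1][4]>30])
E
python3 -m pendant '[[4.3,-40,0,0,0,0,1],[0,0,0,0,0,0,1],[0,0,0,0,0,0,1]]' >/dev/null; python3 - <<'E'
from h import *
import pickle
A=pickle.load(open("wa.pkl","rb"))
st(); D=cam("wrist"); pickle.dump(D,open("wb.pkl","wb")); b=[x for x in yel(D,(150,0,350,200)) if x[1][4]>30]; a=[x for x in yel(A,(150,0,350,200)) if x[1][4]>30];print(b)
print("pin",tri(a[0][0],A,b[0][0],D))
E
```

```text
t9.4 mould tcp mm [ 79.9  -1.3 160.6] F(mould) [-0.5  0.3 -0.4] grip 85.8 0.0
tool axes in mould
 [[-1.     0.004 -0.001]
 [ 0.004  1.    -0.001]
 [ 0.001 -0.001 -1.   ]]
[(array([156.83035714,  10.74107143]), [0, 0, 14, 25, 112]), (array([170.59259259,   6.48148148]), [14, 0, 13, 16, 81]), (array([339.39116022,  62.05745856]), [176, 0, 24, 123, 905]), (array([168.38888889,  38.44444444]), [0, 15, 31, 50, 414]), (array([345.22857143,  95.08571429]), [193, 90, 6, 11, 35]), (array([345.07894737, 125.34210526]), [189, 121, 11, 12, 38]), (array([257.32207792, 128.86753247]), [89, 122, 37, 14, 385]), (array([171.53678474, 185.70844687]), [2, 166, 43, 34, 367])]
t9.8 mould tcp mm [118.8  -1.2 160.1] F(mould) [-0.8 -0.1 -0.5] grip 85.3 0.0
tool axes in mould
 [[-1.     0.002 -0.002]
 [ 0.002  1.    -0.002]
 [ 0.002 -0.002 -1.   ]]
[(array([165.62098501,  16.76231263]), [0, 0, 34, 38, 467]), (array([340.34291188,  42.22413793]), [180, 5, 20, 76, 522]), (array([257.27672956,  66.75471698]), [88, 59, 40, 17, 477]), (array([337.21011673,  98.61478599]), [179, 81, 21, 42, 257]), (array([345.89041096, 110.28767123]), [189, 100, 11, 21, 73]), (array([339.43283582, 120.25373134]), [185, 113, 11, 15, 67]), (array([166.97402597, 182.58603896]), [0, 157, 44, 43, 616]), (array([340.92307692, 194.65384615]), [182, 188, 18, 12, 78])]
pin (array([194.80290805, 202.59696714, 995.26619857]), np.float64(32.85088063068515))
```

```bash
python3 - <<'E'
from h import *
from k import *
import pickle
A=pickle.load(open("wa.pkl","rb"));B=pickle.load(open("wb.pkl","rb"))
p,e=tri((257.32,128.87),A,(257.28,66.75),B); print("pin",p.round(1),e)
for z in(90,100): print(z,((atz(257.28,66.75,z/1e3,*B[1:])-O)@M*1e3).round(1),((atz(257.32,128.87,z/1e3,*A[1:])-O)@M*1e3).round(1), "wid",[(np.linalg.norm(atz(u,66,z/1e3,*B[1:])-atz(u+w,66,z/1e3,*B[1:]))*1e3).round(1) for u,w in((238,40),)])
for dx in(0.5,1.2):
    t=(p[0]-dx,p[2]); q=inv(t,0,(1.2,0)); print(q,fk(*q)[1])
# half edges: intensity profile (grey) down column lines off-center for B
for n,D in(("A",A),("B",B)):
    g=D[0].astype(int); r,gr=g[:,:,0],g[:,:,1]
    for y in(-45,45):
        pr=[]
        for x in np.arange(-5,85,1.):
            u,v=proj(O+M@np.array([x,y,64])/1e3,*D[1:])[0]
            if 0<=u<511 and 0<=v<383: pr.append((int(x),g[int(round(v)),int(round(u))].tolist()))
        print(n,y,[(a[0],a[1],b[1]) for a,b in zip(pr,pr[1:]) if abs(sum(a[1])-sum(b[1]))>120])
E
```

```text
pin [16.8  0.4 91.5] 0.10393808437957582
90 [16.6  0.4 90. ] [16.9  0.5 90. ] wid [np.float64(25.7)]
100 [ 17.6   0.3 100. ] [ 15.9   0.4 100. ] wid [np.float64(24.4)]
[ 1.17326304 -0.12190689] [51.61414372 75.73840255]
[ 1.13197033 -0.11415579] [51.03489312 76.01288293]
A -45 [(0, [25, 25, 25], [66, 71, 68]), (1, [66, 71, 68], [117, 123, 128]), (42, [99, 106, 108], [233, 237, 243]), (62, [227, 233, 238], [108, 111, 116]), (64, [106, 115, 121], [147, 154, 166]), (65, [147, 154, 166], [79, 88, 95]), (66, [79, 88, 95], [19, 19, 21]), (71, [59, 62, 64], [113, 115, 120]), (74, [118, 121, 125], [68, 62, 70]), (75, [68, 62, 70], [81, 140, 115])]
A 45 [(1, [31, 38, 35], [169, 177, 183]), (2, [169, 177, 183], [228, 232, 236]), (10, [237, 241, 243], [162, 168, 176]), (11, [162, 168, 176], [97, 102, 107]), (62, [117, 119, 126], [69, 75, 76]), (75, [118, 121, 123], [75, 75, 84])]
B -45 [(1, [24, 27, 21], [127, 131, 136]), (62, [133, 135, 140], [83, 86, 88]), (71, [53, 57, 61], [126, 132, 134]), (75, [110, 116, 116], [61, 64, 71])]
B 45 [(1, [34, 35, 31], [76, 78, 79]), (2, [76, 78, 79], [227, 231, 235]), (50, [247, 251, 254], [172, 180, 185]), (51, [172, 180, 185], [109, 113, 118]), (68, [20, 18, 16], [65, 67, 71]), (71, [61, 67, 77], [117, 125, 125])]
```

Pin at (16.8, 0.4, 91.5): the claw rests on the keeper just short of the slot (nose ≈ x 51). I regrip a little deeper, with the closing limited.

```bash
python3 -m pendant '[[-3.1,33.9,0,0,0,0,1],[-3.1,33.9,0,0,0,0,1],[-3.1,33.9,0,0,0,0,1],[0,0,-26,0,0,0,0.7],[0,0,-25,0,0,0,0.5],[0,0,-25,0,0,0,0.5],[0,0,0,0,0,0,0.5],[0,0,0,0,0,0,0.5]]' >/dev/null; bash /tmp/f.sh; for i in 1; do python3 -m pendant '[[0,0,0,0,0,0,0.33],[0,0,0,0,0,0,0.33],[0,0,0,0,0,0,0.33]]'>/dev/null; bash /tmp/f.sh; python3 -m pendant '[[0,0,0,0,0,0,0.27],[0,0,0,0,0,0,0.27],[0,0,0,0,0,0,0.27]]'>/dev/null; bash /tmp/f.sh; done
```

```text
t10.7 mould tcp mm [16.3  0.3 84.7] F(mould) [-0.5  0.6  0.8] grip 43.4 0.0
t10.9 mould tcp mm [17.7  1.8 86.4] F(mould) [-0.1  0.6  1.3] grip 28.6 0.1
t11.2 mould tcp mm [17.8  0.8 86.4] F(mould) [ 0.1 -3.6  5.6] grip 23.1 21.9
```

```bash
python3 -m pendant '[[0,0,2,0,0,0,0.24],[0,0,2,0,0,0,0.24],[0.1,-1,0,0,0,0,0.24],[0.1,-1,0,0,0,0,0.24],[0,0,0,0,0,0,0.24]]' >/dev/null; bash /tmp/f.sh; python3 -m pendant '[[0,0,-1,0,0,0,0.24],[0,0,0,0,0,0,0.24]]'>/dev/null; bash /tmp/f.sh;python3 -m pendant '[[0,0,-1,0,0,0,0.24],[0,0,0,0,0,0,0.24]]'>/dev/null; bash /tmp/f.sh;  python3 -m pendant '[[0,0,-1,0,0,0,0.24],[0,0,0,0,0,0,0.24]]'>/dev/null; bash /tmp/f.sh
```

```text
t11.8 mould tcp mm [18.5  0.7 88.7] F(mould) [-4.   0.2 -2.6] grip 21.9 56.5
t11.9 mould tcp mm [19.   0.7 87.8] F(mould) [-3.8 -1.  -0.6] grip 21.8 56.6
t12.2 mould tcp mm [19.4  0.7 86.9] F(mould) [-3.4 -1.3 -0.1] grip 21.6 56.6
t12.3 mould tcp mm [19.7  0.8 86.2] F(mould) [-2.6 -2.6  1.9] grip 21.6 56.7
```

```bash
for i in 1; do python3 -m pendant '[[0,0,-0.7,0,0,0,0.24],[0,0,0,0,0,0,0.24]]'>/dev/null; bash /tmp/f.sh; python3 -m pendant '[[0,0,-0.7,0,0,0,0.24],[0,0,0,0,0,0,0.24]]'>/dev/null; bash /tmp/f.sh;  python3 -m pendant '[[0,0,-0.7,0,0,0,0.24],[0,0,0,0,0,0,0.24]]'>/dev/null; bash /tmp/f.sh; done
```

```text
t12.6 mould tcp mm [19.9  0.8 85.8] F(mould) [-2.6 -3.1  4.3] grip 21.8 56.8
t12.8 mould tcp mm [20.2  0.9 85.1] F(mould) [-0.8 -3.7  4.5] grip 21.9 56.8
t12.9 mould tcp mm [20.   0.8 83.7] F(mould) [ 0.3 -4.6  1.5] grip 21.8 56.7
```

It dropped: pin ≈ 88.8, well below the keeper-top level. Feel for the bottom.

```bash
for i in 1; do python3 -m pendant '[[0,0,-0.7,0,0,0,0.24],[0,0,0,0,0,0,0.24]]'>/dev/null; bash /tmp/f.sh; python3 -m pendant '[[0,0,-0.7,0,0,0,0.24],[0,0,0,0,0,0,0.24]]'>/dev/null; bash /tmp/f.sh;  python3 -m pendant '[[0,0,-0.7,0,0,0,0.24],[0,0,0,0,0,0,0.24]]'>/dev/null; bash /tmp/f.sh; done
```

```text
t13.2 mould tcp mm [19.9  0.9 83.5] F(mould) [ 0.2 -4.5  4. ] grip 21.7 56.9
t13.3 mould tcp mm [19.9  0.9 83.4] F(mould) [ 0.5 -7.3  8. ] grip 21.6 57.1
t13.6 mould tcp mm [20.   1.  83.3] F(mould) [-1.2 -8.3 10.4] grip 21.8 57.3
```

```bash
for i in 1; do python3 -m pendant '[[-0.1,1,0,0,0,0,0.24],[0,0,0,0,0,0,0.24]]'>/dev/null; bash /tmp/f.sh; python3 -m pendant '[[-0.1,1,0,0,0,0,0.24],[0,0,0,0,0,0,0.24]]'>/dev/null; bash /tmp/f.sh;  python3 -m pendant '[[-0.1,1,0,0,0,0,0.24],[0,0,0,0,0,0,0.24]]'>/dev/null; bash /tmp/f.sh; done
```

```text
t13.8 mould tcp mm [19.7  1.  83.3] F(mould) [ 1.3 -8.1  9.7] grip 21.4 57.2
t13.9 mould tcp mm [19.3  1.  83.3] F(mould) [ 3.4 -8.2  9.4] grip 21.7 57.2
t14.2 mould tcp mm [19.1  1.1 83.3] F(mould) [ 4.9 -6.7  8. ] grip 21.8 57.2
```

```bash
for i in 1; do python3 -m pendant '[[-0.1,1,0,0,0,0,0.24],[0,0,0,0,0,0,0.24],[0,0,0,0,0,0,0.24]]'>/dev/null; bash /tmp/f.sh; python3 -m pendant '[[-0.1,1,0,0,0,0,0.24],[0,0,0,0,0,0,0.24],[0,0,0,0,0,0,0.24]]'>/dev/null; bash /tmp/f.sh;  python3 -m pendant '[[-0.1,1,0,0,0,0,0.24],[0,0,0,0,0,0,0.24],[0,0,0,0,0,0,0.24]]'>/dev/null; bash /tmp/f.sh; done
```

```text
t14.4 mould tcp mm [18.7  1.1 83.2] F(mould) [ 7.5 -8.3  8.4] grip 21.5 57.1
t14.8 mould tcp mm [18.3  1.1 83.2] F(mould) [ 9.4 -8.   7.6] grip 21.7 57.1
t15.1 mould tcp mm [17.8  1.1 83.1] F(mould) [10.8 -8.7  6.5] grip 21.4 57.0
```

```bash
python3 - <<'E'
from h import *
D=cam("wrist"); g=D[0].astype(int).sum(2)/3
for y in(-47,-42,42,47):
    xs=np.arange(-25,12,.25); P=np.array([O+M@np.array([x,y,64])/1e3 for x in xs]); uv=proj(P,*D[1:])
    pr=cv2.remap(g.astype(np.float32),uv[:,0].astype(np.float32)[None],uv[:,1].astype(np.float32)[None],cv2.INTER_LINEAR)[0]
    d=np.gradient(pr); print(y,[(xs[i],round(d[i],1)) for i in np.argsort(-abs(d))[:6]])
D=cam("top"); Y=[(c,s) for c,s in yel(D,(205,160,290,215))]; print(Y)
E
```

```text
-47 [(np.float64(-14.75), np.float32(-23.0)), (np.float64(-2.25), np.float32(21.7)), (np.float64(-14.5), np.float32(-19.5)), (np.float64(-2.0), np.float32(18.8)), (np.float64(-15.0), np.float32(-14.6)), (np.float64(-22.0), np.float32(14.3))]
-42 [(np.float64(-23.75), np.float32(23.0)), (np.float64(-2.25), np.float32(22.6)), (np.float64(-14.75), np.float32(-20.4)), (np.float64(-24.0), np.float32(19.5)), (np.float64(-14.5), np.float32(-19.0)), (np.float64(-2.0), np.float32(18.8))]
42 [(np.float64(-1.75), np.float32(20.0)), (np.float64(-1.5), np.float32(19.3)), (np.float64(-14.75), np.float32(-16.5)), (np.float64(-14.5), np.float32(-16.3)), (np.float64(-14.25), np.float32(-15.5)), (np.float64(-14.0), np.float32(-12.6))]
47 [(np.float64(-1.75), np.float32(19.8)), (np.float64(-23.25), np.float32(19.8)), (np.float64(-1.5), np.float32(19.0)), (np.float64(-21.0), np.float32(18.4)), (np.float64(-14.25), np.float32(-18.2)), (np.float64(-14.0), np.float32(-15.9))]
[(array([280.13333333, 160.6       ]), [72, 0, 8, 3, 15])]
```

```bash
cat > gap.py <<'E'
from h import *
def gap(D):
    g=D[0].astype(int).sum(2)/3
    for y in(-47,-42,42,47):
        xs=np.arange(-19,12,.25); P=np.array([O+M@np.array([x,y,64])/1e3 for x in xs]); uv=proj(P,*D[1:])
        pr=cv2.remap(g.astype(np.float32),uv[:,0].astype(np.float32)[None],uv[:,1].astype(np.float32)[None],cv2.INTER_LINEAR)[0]
        d=np.gradient(pr); a=xs[d.argmin()]; k=(xs>a+8)&(xs<a+20); b=xs[k][d[k].argmax()]; print(y,a,b,b-a)
E
python3 - <<'E'
from gap import *
import pickle
for n in("w2","wa","wb"): print(n); gap(pickle.load(open(n+".pkl","rb")))
E
```

```text
w2
-47 -15.0 1.5 16.5
-42 -13.5 1.5 15.0
42 -13.5 1.5 15.0
47 -13.5 1.5 15.0
wa
-47 -13.75 0.5 14.25
-42 -13.75 1.25 15.0Traceback (most recent call last):
  File "<stdin>", line 3, in <module>
  File "gap.py", line 7, in gap
    d=np.gradient(pr); a=xs[d.argmin()]; k=(xs>a+8)&(xs<a+20); b=xs[k][d[k].argmax()]; print(y,a,b,b-a)
                                                                       ~~~~~~~~~~~^^
ValueError: attempt to get argmax of an empty sequence
```

The gap between blocks shrank 15.0 → 12.7 mm: the claw has bitten and draws the half in. Ease the tension, release, and go above the lever with the fingers shut.

```bash
python3 -m pendant '[[0.1,-1,0,0,0,0,0.24],[0.1,-1,0,0,0,0,0.24],[0.1,-1,0,0,0,0,0.24],[0,0,0,0,0,0,0.24],[0,0,0,0,0,0,0.24]]'>/dev/null; bash /tmp/f.sh;  python3 -m pendant '[[0,0,0,0,0,0,0.3],[0,0,0,0,0,0,0.4],[0,0,0,0,0,0,0.7],[0,0,0,0,0,0,0.9],[0,0,0,0,0,0,0.9],[0,0,20,0,0,0,0.9],[0,0,35,0,0,0,0.9],[0,0,37,0,0,0,0.9],[0,0,0,0,0,0,0],[0,0,0,0,0,0,0]]'>/dev/null; bash /tmp/f.sh; python3 - <<'E'
from gap import *
from k import *
D=cam("wrist"); gap(D)
# red lever outline
I=D[0]; h=cv2.cvtColor(I,cv2.COLOR_RGB2HSV); m=(cv2.inRange(h,(0,170,80),(8,255,255))|cv2.inRange(h,(172,170,80),(180,255,255)))
n,l,s,c=cv2.connectedComponentsWithStats(m); i=[k for k in range(1,n) if 180<c[k][0]<330 and s[k][4]>100]; print([(s[k].tolist(),c[k]) for k in i])
for th in(1.0,1.1,1.2,1.3,1.4):
    cs,sn=np.cos(th),np.sin(th); f=lambda r,z:O+M@np.array([-22-r*cs+z*sn+1.2,.4,79+r*sn+z*cs])/1e3
    print(th,proj([f(88,3.5),f(88,-1.5),f(30,3.5)],*D[1:]).round(0).tolist())
E
```

```text
t15.7 mould tcp mm [18.   1.  83.1] F(mould) [ 2.  -8.1  8.4] grip 21.9 57.2
t16.6 mould tcp mm [ 16.7   2.1 175.3] F(mould) [-0.1 -0.6 -0.4] grip 49.5 0.0
-47 -14.75 -0.25 14.5
-42 -14.75 -0.5 14.25
42 -14.5 -0.25 14.25
47 -13.75 -0.5 13.25
[([231, 131, 43, 23, 836], array([252.28947368, 141.49162679]))]
1.0 [[251.0, 100.0], [251.0, 91.0], [252.0, 147.0]]
1.1 [[251.0, 116.0], [251.0, 107.0], [252.0, 151.0]]
1.2 [[251.0, 134.0], [251.0, 124.0], [252.0, 155.0]]
1.3 [[251.0, 152.0], [251.0, 142.0], [252.0, 160.0]]
1.4 [[251.0, 170.0], [251.0, 160.0], [252.0, 164.0]]
```

```bash
python3 -m pendant '[[0,0,0,0,0,0,0],[0,0,0,0,0,0,0],[-2.8,19.3,0,0,0,0,0],[-2.9,19.3,-9,0,0,0,0],[0,0,0,0,0,0,0],[0,0,0,0,0,0,0],[0,0,0,0,0,0,0]]'>/dev/null; bash /tmp/f.sh; python3 - <<'E'
import numpy as np
p=None
for th in(1.23,1.1,1.0,.9,.8,.7,.6,.5,.4,.3,.2,.1,0):
    c,s=np.cos(th),np.sin(th); C=np.array([-22-75*c+3.5*s+1.2+11,79+75*s+3.5*c+14])
    ex=np.array([.1066,-.9943]); d=None if p is None else C-p
    print(th,C.round(1),None if d is None else (np.r_[d[0]*ex,d[1]]).round(1).tolist()); p=C
E
```

```text
t17.4 mould tcp mm [-21.9  -0.5 164.8] F(mould) [1.3 0.1 0.8] grip 0.4 0.0
1.23 [-31.6 164.9] None
1.1 [-40.7 161.4] [-1.0, 9.1, -3.4]
1.0 [-47.4 158. ] [-0.7, 6.6, -3.4]
0.9 [-53.7 153.9] [-0.7, 6.3, -4.1]
0.8 [-59.5 149.2] [-0.6, 5.8, -4.7]
0.7 [-64.9 144. ] [-0.6, 5.3, -5.2]
0.6 [-69.7 138.2] [-0.5, 4.8, -5.8]
0.5 [-73.9 132. ] [-0.4, 4.2, -6.2]
0.4 [-77.5 125.4] [-0.4, 3.6, -6.6]
0.3 [-80.4 118.5] [-0.3, 2.9, -6.9]
0.2 [-82.6 111.3] [-0.2, 2.2, -7.2]
0.1 [-84.1 104. ] [-0.2, 1.5, -7.4]
0 [-84.8  96.5] [-0.1, 0.7, -7.5]
```

```bash
python3 -m pendant '[[-0.5,4.9,0,0,0,0,0],[-0.5,4.9,0,0,0,0,0],[-0.5,4.5,-1.7,0,0,0,0],[-0.5,4.5,-1.7,0,0,0,0],[-0.4,3.3,-1.7,0,0,0,0],[-0.4,3.3,-1.7,0,0,0,0],[0,0,0,0,0,0,0]]'>/dev/null; bash /tmp/f.sh; python3 - <<'E'
from gap import *
gap(cam("wrist"))
E
```

```text
t18.1 mould tcp mm [-4.830e+01 -1.000e-01  1.583e+02] F(mould) [2.9 0.3 2.1] grip -0.1 1.6
-47 -15.25 -3.25 12.0
-42 -15.25 -3.25 12.0
42 -15.0 -3.75 11.25
47 -15.0 -3.75 11.25
```

The claw is holding (gap 11.6 mm) with light force. Carry on along the arc.

```bash
python3 -m pendant '[[-0.4,3.1,-2,0,0,0,0],[-0.3,3.1,-2.1,0,0,0,0],[-0.3,2.9,-2.3,0,0,0,0],[-0.3,2.9,-2.4,0,0,0,0],[-0.3,2.7,-2.6,0,0,0,0],[-0.3,2.6,-2.6,0,0,0,0],[-0.3,2.4,-2.9,0,0,0,0],[-0.3,2.4,-2.9,0,0,0,0],[0,0,0,0,0,0,0]]'>/dev/null; bash /tmp/f.sh; python3 -m pendant '[[-0.2,2.1,-3.1,0,0,0,0],[-0.2,2.1,-3.1,0,0,0,0],[-0.2,1.8,-3.3,0,0,0,0],[-0.2,1.8,-3.3,0,0,0,0],[0,0,0,0,0,0,0],[0,0,0,0,0,0,0]]'>/dev/null; bash /tmp/f.sh; python3 - <<'E'
from gap import *
gap(cam("wrist"))
E
```

```text
t19.1 mould tcp mm [-71.   -1.1 137.6] F(mould) [0.4 1.4 1.8] grip 0.1 1.3
t19.6 mould tcp mm [-78.5  -1.9 124.4] F(mould) [1.1 1.3 0.4] grip 0.2 0.5Traceback (most recent call last):
  File "<stdin>", line 2, in <module>
  File "gap.py", line 7, in gap
    d=np.gradient(pr); a=xs[d.argmin()]; k=(xs>a+8)&(xs<a+20); b=xs[k][d[k].argmax()]; print(y,a,b,b-a)
                                                                       ~~~~~~~~~~~^^
ValueError: attempt to get argmax of an empty sequence
```

Force is suspiciously low; check whether the half is still drawn in, with the top camera.

```bash
python3 - <<'E'
from gap import *
import pickle
D=cam("top"); pickle.dump(D,open("t5.pkl","wb"))
for y in(-50,-45,45,50):
    for n,d in(("now",D),("t2",pickle.load(open("t2.pkl","rb")))):
        print(y,n,[int(d[0][int(round(v)),int(round(u))].sum()/3) for u,v in proj([O+M@np.array([x,y,64])/1e3 for x in range(-25,90,2)],*d[1:])])
D=cam("side")
print("side end face", [ (y,[int(D[0][int(round(v)),int(round(u))].sum()/3) for u,v in proj([O+M@np.array([x,y,64])/1e3 for x in range(60,84,2)],*D[1:])]) for y in(-20,20)])
E
```

```text
-50 now [246, 247, 247, 248, 236, 166, 101, 96, 103, 177, 238, 247, 246, 246, 246, 246, 245, 245, 245, 245, 246, 246, 246, 246, 246, 246, 246, 246, 245, 245, 245, 245, 246, 246, 246, 246, 246, 246, 246, 246, 246, 244, 234, 242, 243, 243, 232, 237, 247, 247, 247, 247, 247, 247, 247, 247, 247, 247]
-50 t2 [137, 136, 136, 138, 138, 138, 140, 144, 144, 145, 146, 140, 124, 124, 103, 87, 86, 86, 86, 93, 94, 96, 97, 97, 98, 99, 99, 101, 102, 102, 112, 115, 116, 118, 118, 118, 120, 120, 121, 121, 122, 122, 123, 122, 123, 123, 123, 122, 123, 120, 120, 120, 118, 116, 116, 116, 116, 115]
-45 now [236, 236, 246, 247, 233, 151, 151, 90, 116, 197, 242, 246, 246, 245, 245, 245, 245, 245, 245, 245, 245, 245, 245, 245, 245, 245, 245, 245, 245, 245, 245, 245, 245, 245, 245, 245, 245, 245, 245, 243, 225, 182, 158, 158, 214, 233, 221, 213, 237, 237, 245, 246, 247, 241, 241, 240, 238, 236]
-45 t2 [130, 130, 138, 142, 144, 145, 145, 150, 153, 155, 155, 157, 157, 153, 133, 106, 97, 97, 101, 108, 108, 107, 107, 108, 110, 110, 111, 111, 111, 114, 119, 121, 120, 120, 120, 122, 122, 123, 123, 123, 123, 122, 12
[... 691 characters left out ...]
8, 176, 108, 108, 124, 200, 239, 244, 244, 243, 243, 243, 243, 243, 243, 243, 243, 243, 243, 243, 243, 243, 242, 242, 243, 243, 242, 242, 242, 243, 243, 243, 243, 243, 242, 239, 219, 169, 169, 161, 211, 232, 202, 202, 162, 155, 157, 159, 159, 159, 159, 159, 158, 156]
50 t2 [207, 237, 237, 243, 237, 185, 113, 113, 95, 94, 92, 125, 125, 208, 241, 243, 243, 243, 243, 243, 243, 244, 244, 244, 231, 181, 136, 136, 127, 128, 128, 128, 128, 128, 128, 126, 128, 128, 127, 117, 95, 79, 79, 83, 86, 96, 111, 111, 131, 131, 109, 87, 87, 71, 64, 68, 81, 90]
side end face [(-20, [215, 207, 207, 191, 191, 170, 170, 142, 142, 117, 114, 114]), (20, [215, 198, 198, 188, 188, 179, 147, 147, 123, 123, 115, 115])]
```

The gap has closed by about 6.5 mm, so the latch is drawing well. Finish the swing gently.

```bash
python3 -m pendant '[[-0.2,1.5,-3.5,0,0,0,0],[-0.2,1.4,-3.4,0,0,0,0],[-0.1,1.1,-3.6,0,0,0,0],[-0.1,1.1,-3.6,0,0,0,0],[0,0,0,0,0,0,0]]'>/dev/null; bash /tmp/f.sh; python3 -m pendant '[[-0.1,0.8,-3.7,0,0,0,0],[-0.1,0.7,-3.7,0,0,0,0],[0,0,0,0,0,0,0],[0,0,0,0,0,0,0]]'>/dev/null; bash /tmp/f.sh
```

```text
t20.3 mould tcp mm [-83.7  -1.3 110.3] F(mould) [ 1.  -0.4 -0.1] grip -0.2 0.0
t20.7 mould tcp mm [-84.9  -0.9 103.7] F(mould) [ 0.6 -0.1  0.1] grip 0.6 0.0
```

```bash
python3 -m pendant '[[0,0,-2.5,0,0,0,0],[0,0,-2.5,0,0,0,0],[0,0,0,0,0,0,0]]'>/dev/null; bash /tmp/f.sh; python3 -m pendant '[[0,0,-1,0,0,0,0],[0,0,0,0,0,0,0]]'>/dev/null; bash /tmp/f.sh; python3 -m pendant '[[0,0,-1,0,0,0,0],[0,0,0,0,0,0,0]]'>/dev/null; bash /tmp/f.sh;
```

```text
t21.0 mould tcp mm [-84.8  -1.2  98.5] F(mould) [ 0.4 -0.5 -0.9] grip 0.1 0.0
t21.2 mould tcp mm [-84.8  -0.9  97.9] F(mould) [ 0.1  0.6 -0.4] grip -0.2 0.0
t21.4 mould tcp mm [-84.8  -0.9  96.9] F(mould) [ 0.5  0.2 -0.2] grip 0.2 0.0
```

```bash
python3 -m pendant '[[0,0,-0.7,0,0,0,0],[0,0,0,0,0,0,0]]'>/dev/null; bash /tmp/f.sh; python3 -m pendant '[[0,0,-0.7,0,0,0,0],[0,0,0,0,0,0,0]]'>/dev/null; bash /tmp/f.sh; python3 -m pendant '[[0,0,-0.7,0,0,0,0],[0,0,0,0,0,0,0]]'>/dev/null; bash /tmp/f.sh
```

```text
t21.6 mould tcp mm [-84.8  -0.7  96.6] F(mould) [-0.4 -0.3  1.6] grip -0.0 0.8
t21.8 mould tcp mm [-84.8  -0.7  96.5] F(mould) [ 0.3 -1.9  5.2] grip 0.0 2.8
t22.0 mould tcp mm [-84.8  -0.6  96.5] F(mould) [ 0.  -3.3  8.8] grip -0.2 4.5
```

The lever is flat: firm contact exactly at the shut height (96.5 mm). Lift off and check that it holds by itself.

```bash
python3 -m pendant '[[0,0,10,0,0,0,0],[0,0,30,0,0,0,0],[0,0,40,0,0,0,0],[9.6,-40,20,0,0,0,0],[4.3,-40,0,0,0,0,0],[4.3,-40,0,0,0,0,0],[4.3,-40,0,0,0,0,0],[0,0,0,0,0,0,0],[0,0,0,0,0,0,0],[0,0,0,0,0,0,0]]'>/dev/null; python3 - <<'E'
from gap import *
from k import *
s=st(); D=cam("wrist")
try: gap(D)
except Exception as e: print(e)
print([x for x in yel(D,(200,0,320,240)) if x[1][4]>80])
for z in(70,78,85,95): print(z,proj(O+M@np.array([7,.4,z])/1e3,*D[1:]).round(0))
I=D[0]; h=cv2.cvtColor(I,cv2.COLOR_RGB2HSV); m=(cv2.inRange(h,(0,170,80),(8,255,255))|cv2.inRange(h,(172,170,80),(180,255,255)))
n,l,q,c=cv2.connectedComponentsWithStats(m)
for i in range(1,n):
    if q[i][4]>100 and 180<c[i][0]<330: b=q[i]; print(b.tolist(),((atz(c[i][0],b[1],.0825,*D[1:])-O)@M*1e3).round(1),((atz(c[i][0],b[1]+b[3],.0825,*D[1:])-O)@M*1e3).round(1))
E
```

```text
t23.0 mould tcp mm [ 75.7   4.3 194.7] F(mould) [ 0.5 -0.3 -1.1] grip -0.1 0.0
tool axes in mould
 [[-1.     0.001 -0.001]
 [ 0.001  1.    -0.   ]
 [ 0.001 -0.    -1.   ]]
-47 -13.75 -5.5 8.25
-42 -13.75 -5.5 8.25
42 -13.75 -5.5 8.25
47 -13.75 -5.5 8.25
[(array([317.48701299,  71.43506494]), [113, 29, 7, 72, 154]), (array([250.14552239, 115.94029851]), [35, 110, 31, 12, 268]), (array([303.27837838, 228.35405405]), [73, 200, 47, 40, 370]), (array([234.22043011, 232.34408602]), [0, 228, 77, 12, 372])]
70 [[250. 116.]]
78 [[250. 116.]]
85 [[250. 117.]]
95 [[250. 118.]]
[236, 0, 29, 38, 817] [-75.3   1.4  82.5] [-50.6   1.2  82.5]
```

```bash
python3 -c "
from bench import ctrl
print(ctrl.sign_off())"
```

```text
the job is handed in; nothing more can be done
None
```

The mould is closed and I handed the job in: the lever lies flat over centre, and the latch alone holds the moving half about 6.7 mm into its seal (camera measurement). The first try at the slot slipped on the pin with a brief 24 N at the wrist. Hand-in gave no verdict.

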